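# Tested adaptor out through the spring gate

### The arm

A 7-joint arm with a two-finger parallel gripper is mounted at the origin on a cart in front of the work surface, level with it; the furniture and walls round the work are solid. World frame = base frame: x ahead of the robot, y to its left, z up, the work surface at z = 0. Lengths are in m, angles in rad, forces in N, time in s.
With the tool pointing down it reaches from about 0.4 to 0.85 m from the base axis. Payload 6.9 kg.
Tool frame: the origin (TCP) lies midway between the tips of the shut fingers; the grasp point (between the pads) lies behind it (ctrl.pinch_z is the z of the grasp point in the tool frame, in m); z points along the fingers, y is the direction in which the jaws open and shut (so a half turn about z gives the same grasp; the last joint's range is limited). The gripper opens to 85 mm and grips with 20 to 120 N. Pads are 22 mm wide; open, the fingers measure 114 mm over their backs; the gripper's body (76 mm by 85 mm) begins 54 mm behind the grasp point. The pads swing forward as they close: fully open they stand 13 mm farther back than shut.
Start: joints at [1.399, 0.507, -0.238, 1.5, 0.126, 1.149, -0.155], TCP at [0.171, -0.601, 0.231] pointing down, gripper open.
Joint ranges: [-3.08, 3.08], [-0.24, 2.05], [-1.43, 1.35], [0, 2.5], [-1.52, 4.66], [0.17, 1.96], [-2.89, 2.89]. Speed limits (rad/s): [2.39, 2.39, 3.14, 3.14, 3.14, 3.14, 3.14].

### API

Orientations are given as a unit quaternion [w, x, y, z].
In Python, from station import ctrl, get_state, vision, ticket, models gives the robot as it stands. Calls block until the motion is done:
- ctrl.movep(position, orientation): joint-space move of the TCP to a pose.
- ctrl.movel(position, frame=None, max_speed=0.15): straight line of the TCP; frame=None keeps the orientation; max_speed is the mean speed in m/s.
- ctrl.set_joints(angles): joint-space move.
- ctrl.ungrasp() and ctrl.close_gripper(force=None): open the fingers fully, or close them until they stop; force is the grip in N (None keeps the last).
- ctrl.pause(seconds).
- ctrl.ik(position, orientation): joint angles nearest the present ones, or None.
- get_state(): the state.
- vision.grab_frame(name): name is "scene" or "top" or "wrist"; returns (picture, depth): 400x640x3 uint8, blue, green, red; 400x640 float32, m along the optical axis (not along the pixel's ray), 0 where there is no reading.
- vision.camera_info(name): a dict with "mtx" (3x3 intrinsics, pixels), "R" (3x3) and "t" (3): a world point X has camera coordinates R X + t; the wrist camera has in their place "hand_eye" (4x4, takes a point from camera to tool coordinates, whose origin is the TCP and whose axes are the flange's). Camera axes: x right, y down, z forward; pixel columns grow to the right and rows downward; lengths in m; the calibration is good to about 2 mm. The wrist camera is an equidistant fisheye: a pixel r from the principal point sees the ray r / f radians off the axis. A picture is of the moment at which its call begins: read the wrist's pose just before it. camera_info takes no time and is no camera call.
A pose or a line that the arm cannot do raises ctrl.Unreachable and nothing moves.
- ticket.close_job(): hands the job in, once; it reports no verdict.
Trained networks look in the newest picture that a camera, given by its name, has taken for a name from the list of things; names that differ only in an ending like _2 or _b are one class to them, and where a whole thing is asked for, a point or a joint stands for the part that bears it (a point fixed in the world has none). Each returns a list of dicts, best first, with "p" (0 to 1); they miss things now and then, are a little off and sometimes report something else, mostly with a low value. They report only what shows in the picture. A call takes as long as a camera call.
- models.recognise(camera, target): "point" ([column, row] in pixels, amid what is visible of it).
- models.masks_of(camera, target): "mask" (400x640 bool, what is visible of it) and "point" ([column, row] in pixels, amid what is visible of it).
The state is a dict: "time": time; "qpos": joint angles; "qd": joint speeds; "tau": joint torques, N m; "tcp_pos": TCP position; "eef_rot": TCP orientation; "contact_force": force on the tool from outside, world axes, zero at the start; "wrist_torque": the same for the moment, N m; "width": finger opening in m.
Only numpy, scipy, OpenCV 4.12 (cv2) and the standard library are available. Lean on these libraries where they do the work, as an engineer would, in place of code of your own. Each camera call takes 0.05 s, during which the arm holds its last target. There are 200 camera calls.

### The job

The white plug adaptor has passed its test. Set it down on the open apron in front of the yellow spring flap, then push it along the floor through the flap into the bay, far enough that the flap swings fully shut behind it. Do not lift it over the gate; leave it lying flat in the bay and take the hand away.

Things in the scene. Friction and masses are not known exactly. Their poses are not given: they have to be found in the camera images.
- adaptor: white plug adaptor, a boxy block 26 mm high, lying flat, 0.08 to 0.17 kg. Origin: middle of its underside, z up. Body x -26 to +23, y -27 to +27 mm; two small contacts stand out of the +x face to x = 28 mm. Grip it across its plain y faces (54 mm). Push on the plain -x face, contacts leading: fingertips can catch on the contacts. About 115 mm apart near it: a roll of amber and one of white tape.
- gate: fixed outfeed gate, open on top: dark steel floor plate 3 mm thick with low grey walls (tops 36 mm above the worktop). Origin: at worktop height under the middle of the doorway; +x is the way through, z up. Two flared lips lead from x = -50, y = +65 and -62 mm in to the doorway (x = -8 to 0), clear from y = -37 to +37 mm. Bay inside: x = 0 to 183 (end stop), y = -42 to +55 mm.
- apron (a point): point on top of the floor plate, on the middle line 95 mm before the doorway (gate x = -95, y = 0, z = 3 mm), axes as the gate's: the middle of the open apron, which has no walls from gate x = -140 to -50 mm, y = -64 to +70 mm
- flap (a joint): yellow spring flap just behind the doorway, upright, top 35 mm above the worktop: 0 shut, grows to 1.6 rad as it swings into the bay (gate +x). Upright pin at gate x = 5, y = 50 mm; tip 85 mm from the pin, so it sweeps the bay back to x = 90 mm and shuts only when all has left that part. A light spring (0.006 N m shut, 0.015 open) closes it in about half a second.

How it is judged:
By the outcome, as a careful person would: the job done as asked, in the order asked, and still so for the second after the job is handed in, with the robot touching nothing.
It also fails if it takes over 61 s, if anything falls off the work surface, if the arm or the gripper's body presses on something with over 40 N, if the wrist force passes 120 N, or if a joint passes its speed limit or range.

## Working session

There is one attempt and no reset: what is moved stays moved. The work goes in short steps, each a Python script; the robot and the scene stay as the last script left them, time stands still between calls to the robot, and variables do not carry over. Pictures are saved under pics/ and viewed, about 8 in all and at most 12, crops included, and the job is handed in when it is done.

```bash
ls; mkdir -p pics; cat > h.py <<'E'
import numpy as np, cv2
from station import ctrl, get_state, vision, ticket, models
def pts(cam, mask, depth):
    "world points (fixed camera) of masked pixels"
    c=vision.camera_info(cam); v,u=np.nonzero(mask&(depth>0)); z=depth[v,u]
    K=c["mtx"]; p=np.stack([(u-K[0][2])/K[0][0]*z,(v-K[1][2])/K[1][1]*z,z],1)
    return (p-np.array(c["t"]))@np.array(c["R"]),u,v
E
python3 - <<'E'
from h import *
s=get_state(); print(s["time"],s["tcp_pos"],s["eef_rot"],ctrl.pinch_z,s["width"])
ims=[]
for cam in("top","scene"):
    im,d=vision.grab_frame(cam); np.savez(f"{cam}0.npz",im=im,d=d)
    for n in("adaptor","gate","flap"):
        for r in models.masks_of(cam,n)[:3]:
            P,_,_=pts(cam,r["mask"],d)
            print(cam,n,round(r["p"],2),r["point"],r["mask"].sum(),np.median(P,0).round(3),P.min(0).round(3),P.max(0).round(3))
            if n=="adaptor": cv2.drawContours(im,cv2.findContours(r["mask"].astype('uint8'),0,1)[0],-1,(255,0,255),1)
    cv2.imwrite(f"pics/{cam}0.png",im)
print(vision.camera_info("top"))
E
```

```text
pics
0.0 [ 0.17059298 -0.60071796  0.23040434] [-9.12764174e-04  9.90435528e-01  1.37973225e-01 -1.46214675e-04] -0.0187 0.08536410133016303
top adaptor 0.72 [380.7, 196.4] 264 [ 0.466 -0.3    0.024] [ 0.443 -0.328 -0.008] [ 0.487 -0.276  0.043]
top gate 0.57 [229.6, 201.2] 6817 [0.461 0.089 0.002] [ 0.39  -0.078 -0.786] [0.535 0.32  0.041]
scene adaptor 0.59 [357.1, 174.7] 229 [ 0.467 -0.291  0.024] [ 0.445 -0.343 -0.001] [ 0.502 -0.274  0.036]
scene gate 0.61 [255.7, 283.9] 8437 [0.462 0.116 0.005] [ 0.392 -0.085 -0.018] [0.542 0.25  0.044]
scene flap 0.64 [269.3, 263.8] 230 [0.456 0.067 0.026] [0.414 0.047 0.003] [0.509 0.071 0.042]
{'mtx': array([[469.12332586,   0.        , 319.94643458],
       [  0.        , 469.12332586, 196.38028605],
       [  0.        ,   0.        ,   1.        ]]), 'R': array([[-0.01941859, -0.99964547,  0.01821656],
       [-0.99424523,  0.01738738, -0.10570765],
       [ 0.10535344, -0.02016442, -0.99423038]]), 't': array([-0.13497064,  0.47015852,  1.15395287])}
```

```bash
python3 - <<'E'
import cv2,numpy as np
a=np.load("top0.npz")["im"]; cv2.imwrite("pics/t1.png",cv2.resize(a[130:290,130:450],None,fx=2.5,fy=2.5,interpolation=cv2.INTER_CUBIC))
E
```

```text
(no output)
```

View pics/t1.png

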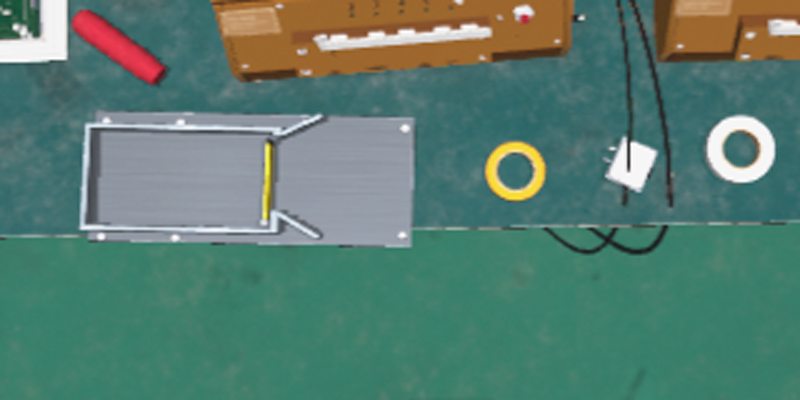

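View pics/scene0.png

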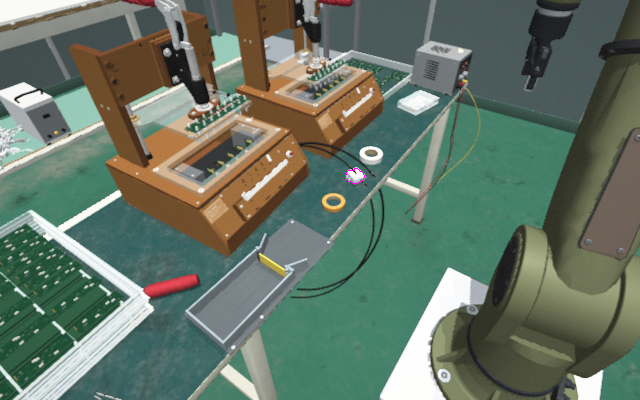

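```bash
cat >> h.py <<'E'
def ray_z(cam,uv,z):
    "world points on plane z for pixels uv of fixed camera"
    c=vision.camera_info(cam); R=np.array(c["R"]);t=np.array(c["t"]);uv=np.atleast_2d(uv).astype(float)
    d=np.linalg.solve(c["mtx"],np.c_[uv,np.ones(len(uv))].T).T@R; o=-R.T@t
    return o+d*((z-o[2])/d[:,2])[:,None]
from scipy.spatial.transform import Rotation as Ro
def wrist_z(uv,z,s):
    "same for the fisheye, s = state read before the picture"
    c=vision.camera_info("wrist");K=np.array(c["mtx"]);H=np.array(c["hand_eye"]);uv=np.atleast_2d(uv).astype(float)
    a=(uv-K[:2,2])/[K[0,0],K[1,1]]; r=np.linalg.norm(a,axis=1)+1e-9
    d=np.c_[a/r[:,None]*np.sin(r)[:,None],np.cos(r)]
    q=s["eef_rot"]; W=Ro.from_quat([q[1],q[2],q[3],q[0]]).as_matrix()
    d=d@H[:3,:3].T@W.T; o=W@H[:3,3]+s["tcp_pos"]
    return o+d*((np.asarray(z)-o[2])/d[:,2])[:,None]
def quat(yaw):
    "tool down, tool y (jaw) axis at world angle yaw+90deg"
    q=(Ro.from_euler("z",yaw)*Ro.from_euler("x",np.pi)).as_quat(); return [q[3],q[0],q[1],q[2]]
E
python3 - <<'E'
from h import *
f=lambda p:np.array(p)/2.5+[130,130]-0.3
print("plate front",ray_z("top",f([(414,118),(411,246)]),.003).round(4)[:,:2])
print("plate corners back/up", ray_z("top",f([(96,112),]),.003).round(4)[:,:2])
print("bay outer corners",ray_z("top",f([(86,124),(81,229)]),.036).round(4)[:,:2])
print("flap",ray_z("top",f([(270,142),(266,221)]),.035).round(4)[:,:2])
P,u,v=pts("top",np.ones((400,640),bool),np.load("top0.npz")["d"])
for n,b in (("cable/adaptor",(.42,.52,-.36,-.24)),("machineL",(.5,.75,-.2,.15)),("front machine2",(.5,.75,-.45,-.3))):
    m=(P[:,0]>b[0])&(P[:,0]<b[1])&(P[:,1]>b[2])&(P[:,1]<b[3])
    q=P[m]; print(n)
    for x0 in np.arange(b[0],b[1],.02):
        k=(q[:,0]>=x0)&(q[:,0]<x0+.02)
        if k.any(): print("  x%.2f zmax %.3f p90 %.3f"%(x0,q[k,2].max(),np.percentile(q[k,2],90)))
s=get_state(); print(vision.camera_info("wrist"))
W=Ro.from_quat(np.roll(s["eef_rot"],-1)).as_matrix(); print(W.round(3))
for y in (0,np.pi,np.pi/2,-np.pi/2):print(y,[ctrl.ik(p,quat(y)) for p in([.4,-.3,.25],[.46,-.07,.1])])
E
```

```text
plate front [[ 0.5216 -0.0816]
 [ 0.39   -0.0768]]
plate corners back/up [[0.5332 0.244 ]]
bay outer corners [[0.5161 0.2436]
 [0.4116 0.2469]]
flap [[0.495  0.0612]
 [0.4162 0.0652]]
cable/adaptor
  x0.42 zmax 0.009 p90 0.002
  x0.44 zmax 0.030 p90 0.024
  x0.46 zmax 0.049 p90 0.027
  x0.48 zmax 0.054 p90 0.041
  x0.50 zmax 0.062 p90 0.050
machineL
  x0.50 zmax 0.038 p90 0.029
  x0.52 zmax 0.035 p90 0.003
  x0.54 zmax 0.082 p90 0.003
  x0.56 zmax 0.112 p90 0.094
  x0.58 zmax 0.118 p90 0.107
  x0.60 zmax 0.139 p90 0.127
  x0.62 zmax 0.152 p90 0.147
  x0.64 zmax 0.153 p90 0.149
  x0.66 zmax 0.258 p90 0.242
  x0.68 zmax 0.262 p90 0.250
  x0.70 zmax 0.260 p90 0.249
  x0.72 zmax 0.392 p90 0.320
  x0.74 zmax 0.441 p90 0.391
front machine2
  x0.50 zmax 0.062 p90 0.019
  x0.52 zmax 0.068 p90 0.003
  x0.54 zmax 0.072 p90 0.003
  x0.56 zmax 0.099 p90 0.084
  x0.58 zmax 0.117 p90 0.105
  x0.60 zmax 0.125 p90 0.117
  x0.62 zmax 0.151 p90 0.137
  x0.64 zmax 0.153 p90 0.149
  x0.66 zmax 0.183 p90 0.149
  x0.68 zmax 0.200 p90 0.187
  x0.70 zmax 0.197 p90 0.187
  x0.72 zmax 0.186 p90 0.179
  x0.74 
[... 829 characters left out ...]
.141592653589793 [array([ 1.30188272,  0.43080077, -1.03502181,  1.78447828,  0.40278462,
        1.15816357,  1.71141158]), array([ 0.70952956,  0.56084283, -0.91032947,  2.07904979,  0.62600292,
        0.79935917,  0.98498112])]
1.5707963267948966 [array([ 1.07836338,  0.34185667, -0.66748473,  1.78676427,  0.23576109,
        1.09385378,  0.32980417]), array([ 0.56977661,  0.49599923, -0.67876961,  2.08056787,  0.47089617,
        0.71894734, -0.41309336])]
-1.5707963267948966 [array([ 0.53433511,  0.29400993,  0.08082639,  1.7932938 , -0.02689453,
        1.0553498 , -2.51662596]), array([-0.59352967,  0.7143685 ,  1.15113905,  2.09390957, -0.8542334 ,
        0.91640883, -2.08783314])]
```

```bash
python3 - <<'E'
from h import *
ctrl.movep([.466,-.30,.17],quat(np.radians(75)))
s=get_state(); im,d=vision.grab_frame("wrist"); np.savez("w1.npz",im=im,d=d,p=s["tcp_pos"],q=s["eef_rot"])
print(s["time"],s["tcp_pos"])
for r in models.masks_of("wrist","adaptor")[:2]:
    m=r["mask"]; print(r["p"],r["point"],m.sum(),wrist_z(r["point"],.026,s)); 
    c=max(cv2.findContours(m.astype('uint8'),0,2)[0],key=len)
    b=cv2.boxPoints(cv2.minAreaRect(c)); print(b, wrist_z(b,.026,s).round(4)); np.save("m1.npy",m)
cv2.imwrite("pics/w1.png",im)
E
```

```text
1.9667 [ 0.46519418 -0.30180033  0.16997979]
0.59 [318.7, 188.1] 1627 [[ 0.46746107 -0.30078544  0.026     ]]
[[294.1763  202.1482 ]
 [300.6724  161.54758]
 [347.70828 169.07333]
 [341.2122  209.67395]] [[ 0.4411 -0.308   0.026 ]
 [ 0.4579 -0.2718  0.026 ]
 [ 0.4986 -0.2902  0.026 ]
 [ 0.4829 -0.3272  0.026 ]]
```

View pics/w1.png

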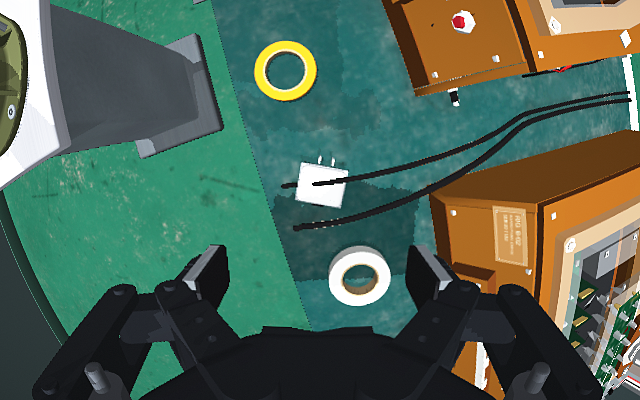

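```bash
python3 - <<'E'
from h import *
z=np.load("w1.npz"); im,d=z["im"],z["d"]; m=np.load("m1.npy")
cv2.imwrite("pics/w1c.png",cv2.resize(im[140:230,260:380],None,fx=6,fy=6,interpolation=cv2.INTER_CUBIC))
s=dict(tcp_pos=z["p"],eef_rot=z["q"])
print(d[186,270:375:3].round(3)); 
print(d[150:225:3,320].round(3)); print(d[150:225:3,330].round(3))
# fisheye points
def wp(u,v):
    c=vision.camera_info("wrist");K=c["mtx"];H=c["hand_eye"]
    a=np.array([(u-K[0][2])/K[0][0],(v-K[1][2])/K[1][1]]);r=np.hypot(*a); t=a/r*np.tan(r)
    p=np.r_[t,1]*d[v,u]; W=Ro.from_quat(np.roll(z["q"],-1)).as_matrix()
    return (W@(H[:3,:3]@p+H[:3,3])+z["p"]).round(4)
for u,v in((310,170),(335,175),(320,195),(335,200),(300,198),(327,186),(380,250),(260,60),(345,260),(400,200)):print(u,v,wp(u,v))
E
```

```text
[0.321 0.321 0.32  0.319 0.316 0.314 0.315 0.315 0.31  0.308 0.294 0.294
 0.293 0.293 0.293 0.293 0.294 0.292 0.292 0.292 0.293 0.293 0.294 0.295
 0.295 0.305 0.319 0.321 0.32  0.32  0.32  0.32  0.319 0.319 0.319]
[0.31  0.311 0.293 0.292 0.313 0.315 0.292 0.29  0.288 0.291 0.286 0.287
 0.294 0.296 0.295 0.297 0.297 0.299 0.3   0.325 0.327 0.329 0.328 0.329
 0.303]
[0.31  0.31  0.312 0.313 0.314 0.313 0.297 0.291 0.29  0.291 0.279 0.28
 0.293 0.293 0.294 0.295 0.296 0.296 0.298 0.326 0.325 0.328 0.327 0.328
 0.293]
310 170 [ 0.4642 -0.2817  0.0266]
335 175 [ 0.4856 -0.2926  0.0261]
320 195 [ 0.4668 -0.3079  0.0248]
335 200 [ 0.4795 -0.3161  0.0262]
300 198 [ 0.4475 -0.3057  0.0248]
327 186 [ 0.4756 -0.3006  0.0271]
380 250 [ 5.139e-01 -3.928e-01 -3.000e-04]
260 60 [ 0.4455 -0.1657  0.0127]
345 260 [ 0.4736 -0.3845  0.0184]
400 200 [ 0.5335 -0.3199  0.0654]
```

View pics/w1c.png

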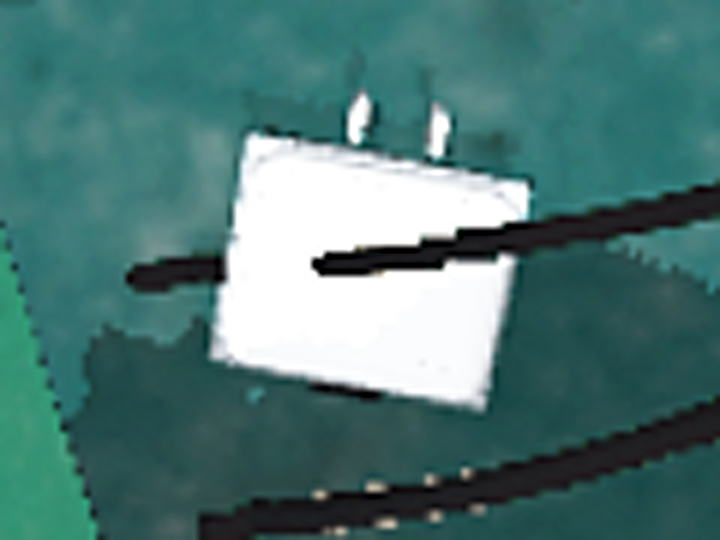

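```bash
python3 - <<'E'
from h import *
z=np.load("w1.npz"); s=dict(tcp_pos=z["p"],eef_rot=z["q"])
c=np.array([(245,135),(530,183),(485,408),(212,358)])/6+[260,140]-.4
P=wrist_z(c,.026,s); print(P.round(4)); print(np.linalg.norm(np.roll(P,-1,0)-P,axis=1).round(4),P.mean(0))
e=P[[0,1]].mean(0)-P[[2,3]].mean(0); print("yaw x",np.degrees(np.arctan2(e[1],e[0]))); e=P[[0,3]].mean(0)-P[[1,2]].mean(0); print("yaw y-90",np.degrees(np.arctan2(e[1],e[0]))-90)
for q in((360,92),(440,102)): print("contact",wrist_z(np.array(q)/6+[260,140]-.4,.013,s))
E
```

```text
[[ 0.4575 -0.2722  0.026 ]
 [ 0.4985 -0.2912  0.026 ]
 [ 0.4827 -0.3249  0.026 ]
 [ 0.4426 -0.3054  0.026 ]]
[0.0452 0.0373 0.0446 0.0364] [ 0.47034003 -0.29843631  0.026     ]
yaw x 65.30375756683618
yaw y-90 64.63465561720756
contact [[ 0.47624085 -0.27192837  0.013     ]]
contact [[ 0.48834469 -0.27687453  0.013     ]]
```

```bash
python3 - <<'E'
from h import *
q=quat(np.radians(65)); c=[.470,-.298]
ctrl.ungrasp(); f0=np.array(get_state()["contact_force"])
ctrl.movep(c+[.09],q)
for z in(.05,.03,.015,.001):
    ctrl.movel(c+[z],max_speed=.08); s=get_state(); f=np.array(s["contact_force"]); print(z,s["tcp_pos"].round(4),f.round(1))
    if np.linalg.norm(f)>10: raise SystemExit("contact")
ctrl.close_gripper(40); s=get_state(); print("w",s["width"],s["contact_force"].round(2),s["time"])
ctrl.movel(c+[.12],max_speed=.12); s=get_state(); print("w",s["width"],s["contact_force"].round(2),s["time"])
ctrl.movep([.46,-.033,.12],quat(np.radians(88)))
s=get_state(); im,d=vision.grab_frame("wrist"); np.savez("w2.npz",im=im,d=d,p=s["tcp_pos"],q=s["eef_rot"]); cv2.imwrite("pics/w2.png",im)
print("w",s["width"],s["tcp_pos"],s["time"])
E
```

```text
0.05 [ 0.4703 -0.2981  0.0503] [-0.3 -0.6  0.2]
0.03 [ 0.4698 -0.2978  0.0298] [ 0.3 -0.1 -0.7]
0.015 [ 0.4697 -0.2978  0.0146] [ 1.  -0.5  0.5]
0.001 [ 0.4697 -0.2978  0.0006] [-0.1  0.1  1. ]
w 0.04297107536049175 [-0.67  0.53  5.38] 4.8833
w 0.04312423381143008 [-1.92  1.01 -0.94] 6.025
w 0.04331834955964057 [ 0.46035032 -0.03451856  0.11983325] 7.0583
```

View pics/w2.png

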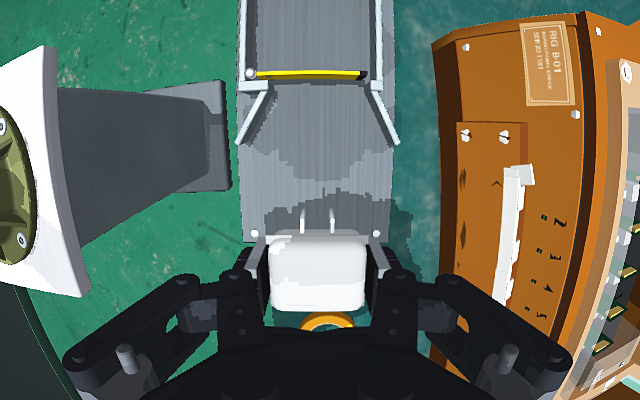

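```bash
python3 - <<'E'
from h import *
z=np.load("w2.npz"); s=dict(tcp_pos=z["p"],eef_rot=z["q"]); im=z["im"]
y=np.radians(88);g=np.array([[np.cos(y),np.sin(y)],[-np.sin(y),np.cos(y)]]);o=np.array([.4637,.0606])
G=lambda uv,h:((wrist_z(uv,h,s)[:,:2]-o)@g.T*1000).round(1).tolist()
print("lips",G([(239,143),(398,145)],.036)); print("plate front",G([(240,241),(397,241)],.003)); print("plate sides",G([(240,200),(395,180)],.003))
print("flap",G([(258,75),(362,75)],.035)); 
print("door corners",G([(268,90),(370,90)],.036)); print("bay walls in",G([(247,30),(372,30)],.036))
print("block",G([(270,240),(366,240),(366,305),(270,305)],.146), G([(304,212),(332,212)],.133))
cv2.imwrite("pics/w2c.png",cv2.resize(im[40:320,220:420],None,fx=2.1,fy=2.1,interpolation=cv2.INTER_CUBIC))
E
```

```text
lips [[-45.2, 57.5], [-47.0, -61.2]]
plate front [[-137.2, 70.8], [-137.6, -74.6]]
plate sides [[-97.9, 67.7], [-80.3, -68.6]]
flap [[5.1, 42.4], [4.5, -33.6]]
door corners [[-6.6, 34.8], [-6.7, -39.3]]
bay walls in [[40.7, 50.8], [39.6, -41.3]]
block [[-77.0, 18.7], [-77.1, -20.7], [-109.3, -22.7], [-109.2, 20.7]] [[-69.0, 5.1], [-69.0, -7.2]]
```

View pics/w2c.png

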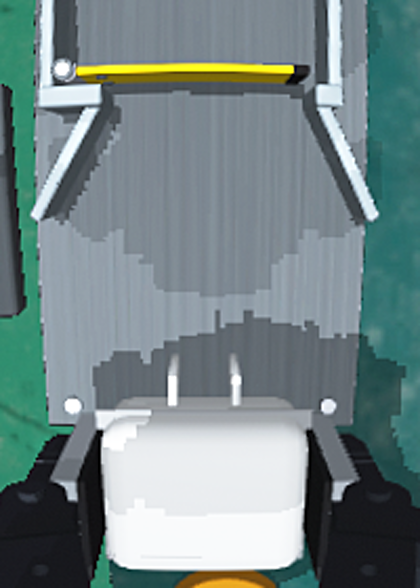

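```bash
cat >> h.py <<'E'
YAW=np.radians(88); GO=np.array([.4649,.0615])
def gw(x,y,z):
    "gate mm -> world m"
    c,s=np.cos(YAW),np.sin(YAW); return [GO[0]+(c*x-s*y)/1e3,GO[1]+(s*x+c*y)/1e3,z/1e3]
def wg(p):
    c,s=np.cos(YAW),np.sin(YAW); d=(np.asarray(p)[...,:2]-GO)*1e3; return np.stack([c*d[...,0]+s*d[...,1],-s*d[...,0]+c*d[...,1]],-1).round(1)
E
python3 - <<'E'
from h import *
ctrl.movep(gw(-96,0,40),quat(YAW))
for z in(12,6,4.2):
    ctrl.movel(gw(-96,0,z),max_speed=.05); s=get_state(); print(z,s["tcp_pos"].round(4),s["contact_force"].round(1))
ctrl.ungrasp(); ctrl.pause(.2); ctrl.movel(gw(-96,0,90),max_speed=.12)
ctrl.movep(gw(-135,0,130),quat(YAW))
s=get_state(); im,d=vision.grab_frame("wrist"); np.savez("w3.npz",im=im,d=d,p=s["tcp_pos"],q=s["eef_rot"])
cv2.imwrite("pics/w3.png",im); print(s["time"],wg(s["tcp_pos"]))
for r in models.masks_of("wrist","adaptor")[:1]:
    c=max(cv2.findContours(r["mask"].astype('uint8'),0,2)[0],key=len); b=cv2.boxPoints(cv2.minAreaRect(c)); print(r["p"],b.round(),wg(wrist_z(b,.029,s)))
cv2.imwrite("pics/w3c.png",cv2.resize(im[20:290,200:440],None,fx=2.2,fy=2.2,interpolation=cv2.INTER_CUBIC))
E
```

```text
12 [ 0.4615 -0.0343  0.0119] [ 0.9  0.4 -1. ]
6 [ 0.4614 -0.0344  0.0058] [-0.2  0.2 -1.1]
4.2 [ 0.4616 -0.0344  0.0044] [-1.5  0.2  3.5]
10.6417 [-1.359e+02 -1.000e-01]
0.8 [[288. 132.]
 [344. 130.]
 [346. 180.]
 [289. 182.]] [[ -79.3   22.2]
 [ -78.1  -22.1]
 [-118.1  -23.7]
 [-119.3   21.7]]
```

View pics/w3c.png

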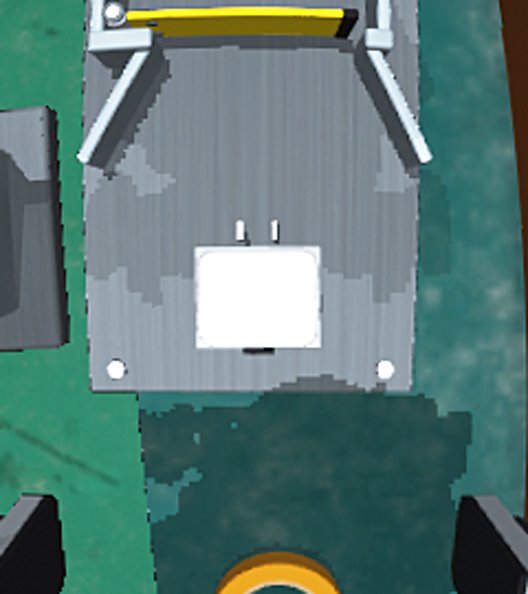

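```bash
python3 - <<'E'
from h import *
ctrl.close_gripper(20)
ctrl.movep(gw(-155,-.5,60),quat(YAW)); ctrl.movel(gw(-155,-.5,11),max_speed=.08)
print(get_state()["contact_force"].round(1))
for x in(-125,-90,-60):
    ctrl.movel(gw(x,-.5,11),max_speed=.06); s=get_state(); print(x,wg(s["tcp_pos"]),s["contact_force"].round(1))
s=get_state(); im,d=vision.grab_frame("wrist"); print(s["time"])
for r in models.masks_of("wrist","adaptor")[:1]:
    c=max(cv2.findContours(r["mask"].astype('uint8'),0,2)[0],key=len); b=cv2.boxPoints(cv2.minAreaRect(c)); print(r["p"],b.round(),wg(wrist_z(b,.029,s)))
cv2.imwrite("pics/w4c.png",cv2.resize(im[:,160:480],None,fx=1.4,fy=1.4,interpolation=cv2.INTER_CUBIC))
E
```

```text
[0.2 0.2 0.2]
-125 [-124.8   -0.5] [-0.2 -1.2  0.2]
-90 [-89.9  -0.5] [0.2 1.2 1. ]
-60 [-59.8  -0.5] [-0.1 -1.   0.4]
14.7
0.6 [[265. 145.]
 [369. 145.]
 [369. 232.]
 [265. 232.]] [[ -3.8  20.1]
 [ -3.7 -22.1]
 [-41.3 -23.6]
 [-41.3  21.6]]
```

View pics/w4c.png

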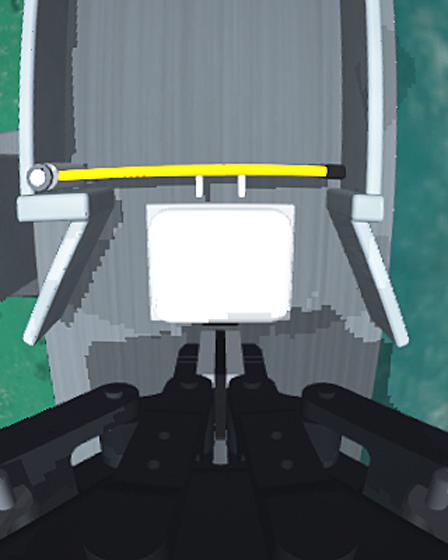

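```bash
python3 - <<'E'
from h import *
def look(n):
    s=get_state(); im,d=vision.grab_frame("wrist")
    for r in models.masks_of("wrist","adaptor")[:1]:
        c=max(cv2.findContours(r["mask"].astype('uint8'),0,2)[0],key=len); b=cv2.boxPoints(cv2.minAreaRect(c)); print(n,r["p"],wg(wrist_z(b,.029,s)).tolist())
    return im
for x in(-40,-20,0,20,40,60,80,95):
    ctrl.movel(gw(x,-.5,11),max_speed=.06); s=get_state(); f=s["contact_force"]; print(x,wg(s["tcp_pos"]),f.round(1))
    if x in(-20,20,60): look(x)
    if np.linalg.norm(f)>12: print("STOP"); break
im=look("end"); print(get_state()["time"])
cv2.imwrite("pics/w5c.png",cv2.resize(im[:,160:480],None,fx=1.4,fy=1.4,interpolation=cv2.INTER_CUBIC))
E
```

```text
-40 [-39.4  -0.5] [ 0.  -0.6 -0.1]
-20 [-19.4  -0.5] [ 1.  -0.2  0.9]
-20 0.91 [[34.2, 24.1], [38.9, -19.0], [1.6, -24.5], [-3.9, 21.6]]
0 [ 0.6 -0.4] [0.4 0.1 0.5]
20 [20.6 -0.5] [-0.2  1.2 -0.8]
20 0.57 [[75.7, 19.5], [77.1, -23.0], [39.7, -25.8], [38.1, 19.7]]
40 [40.6 -0.5] [-0.8 -0.3  0.3]
60 [60.5 -0.4] [ 0.1 -0.5 -0.8]
60 0.83 [[116.5, 18.1], [116.6, -24.2], [78.1, -25.9], [78.1, 19.5]]
80 [80.7 -0.5] [ 0.3  0.1 -0.4]
95 [95.6 -0.4] [-0.1 -0.2  0.8]
end 0.78 [[151.6, 17.7], [151.7, -25.0], [113.6, -26.8], [113.6, 19.0]]
18.9833
```

View pics/w5c.png

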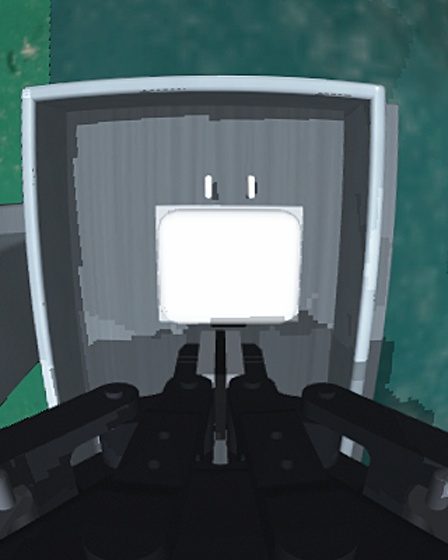

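```bash
python3 - <<'E'
from h import *
ctrl.movel(gw(92,-.5,11),max_speed=.04); ctrl.movel(gw(92,-.5,130),max_speed=.1)
ctrl.movep(gw(-30,0,170),quat(YAW)); ctrl.pause(.6)
s=get_state(); im,d=vision.grab_frame("wrist")
for r in models.masks_of("wrist","adaptor")[:1]:
    c=max(cv2.findContours(r["mask"].astype('uint8'),0,2)[0],key=len); b=cv2.boxPoints(cv2.minAreaRect(c)); print(r["p"],wg(wrist_z(b,.029,s)).tolist())
for r in models.masks_of("wrist","flap")[:1]:
    c=max(cv2.findContours(r["mask"].astype('uint8'),0,2)[0],key=len); b=cv2.boxPoints(cv2.minAreaRect(c)); print("flap",r["p"],wg(wrist_z(b,.03,s)).tolist())
print(s["time"],s["contact_force"].round(1))
cv2.imwrite("pics/w6.png",cv2.resize(im[:,160:480],None,fx=1.4,fy=1.4,interpolation=cv2.INTER_CUBIC))
E
```

```text
flap 0.77 [[4.4, 47.7], [10.9, 47.4], [8.7, -34.6], [2.2, -34.6]]
21.75 [0.  0.4 0.2]
```

View pics/w6.png

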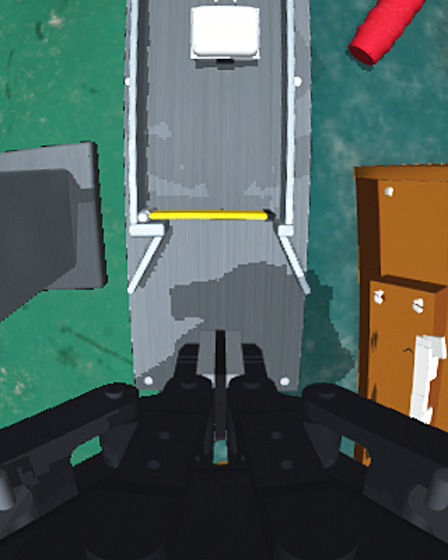

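Picture 8 shows the flap lying straight across the doorway, fully shut (crop row 215). The adaptor is flat in the bay (crop 225,30) and the hand is clear, so I am handing the job in.

```bash
python3 -c "
from h import *
print(ticket.close_job(), get_state()['time'])"
```

```text
the job is handed in; nothing more can be done
the job is handed in; nothing more can be done
```

The adaptor is lying flat in the bay with the flap shut behind it, and the job is handed in. I gripped the adaptor across its plain y faces and set it down at the middle of the open apron. I then pushed it on its -x face with closed fingers, contacts leading, through the flap, and lifted the hand straight out.

**Last checks:**
- **Flap:** in the final wrist picture it lies straight across the doorway. The network's outline puts it at gate x of about 2 to 11 mm along its whole length, so it is shut.
- **Adaptor:** its rear face was at gate x of about 110–114 mm, clear of the 90 mm sweep, measured at the end of the push. It was aligned with the bay.
- **Hand:** it ended about 17 cm above the worktop, with wrist force near 0. The forces I read during the run never passed about 6 N.
- **Time:** 21.75 s at the last reading.

**What disagreed or failed:**
- The adaptor measured about 43–45 mm across its y faces, both in the images and in the gripper, and about 37–40 mm along x. The task gave 54 and 49 mm. This did not affect the job.
- In the last frame the network did not report the adaptor. It lay near the top edge of the picture, so I confirmed it there by eye only.

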